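# Turn the pen tray over and show it on its slanted rest

### The job

The wooden pen tray lies grooves down, flat on the white display plinth, where nothing can get under it. Slide it out over the plinth's open edge until at least 3 cm of it overhangs so that it can be got under, pick it up there, turn it over, and set it on the slanted metal rest: grooves outwards and up, plain back flat on the slope, one of its long edges down in the lip, centred, released. Do not let the tray fall onto the table, and leave the ink jar, the pen pot and the card box where they are.

Things in the scene. Friction and masses are not known exactly. Their poses are not given: they have to be found in the camera images.
- tray_mid (a point): Centre (half-way through the thickness) of the loose dark wooden pen tray, 170 (x) x 140 (y) x 12 mm (z), 0.15 to 0.31 kg. +z points out of its plain flat back (up at the start), -z out of the grooved face (down at the start). Long edges (170 mm, alike) at y = -70 and +70 mm; at the start the -y one faces the plinth's open edge, yaw within 9 degrees of the plinth's.
- tray: The same tray; origin at the centre of its grooved face, axes as tray_mid. Grooves: open channels 7 mm deep running along y, between rims 12 mm wide and three ribs 12 mm wide (one on the centre line x = 0); the back is a solid 5 mm. It stays by friction where it is pushed; friction and mass vary.
- plinth: Fixed white display plinth, 270 (x) x 280 (y) x 100 mm high; origin at the centre of its underside, z up, flat top at 100 mm. The -y side is open; along the other three top edges runs a wooden rail 10 mm high (inner faces at x = -125, x = +125, y = +130 mm). At the start the tray lies 20 to 85 mm in from the open edge, at least 35 mm of free top behind it.
- plinth_edge (a point): Middle of the plinth's open top edge, at y = -140, z = 100 mm of plinth (same axes: -y points out over free table, +y in over the top).
- rest: Fixed slanted rest of plain sheet metal, 150 mm wide (x); origin at the centre of its underside, z up; base 150 x 170 x 10 mm. Its slope falls towards +y at 50 degrees from horizontal. With the tray in place the tray's centre is at x = 0, y = +9.6, z = 102.5 mm in this frame and its plain back (+z of the tray) lies on the slope.
- rest_foot (a point): Middle of the foot line of the rest, where slope and lip meet, at y = +50, z = 45 mm of rest (same axes). The slope rises 83 mm from here towards -y, so a seated tray protrudes 57 mm over its top, free on both sides. The lip is at right angles to the slope, stands 16 mm out of it and is 6 mm thick.
- ink_jar_mid (a point): Bystander: centre of a glass ink jar with black cap, 60 mm diameter, 65 mm high, standing on the table.
- pen_pot_mid (a point): Bystander: black square pot 70 x 70 x 85 mm high with pens standing in it (to 155 mm high); point at the pot's centre, 42 mm up.
- card_box_mid (a point): Bystander: low white open card box 70 x 70 x 30 mm high; point at its centre.
Mind the look-alikes: they are no part of the job. Of the things that look like the rest, take the one that is nearest to the robot's base at the start.

How it is judged:
By the outcome, as a careful person would: the job done as asked, in the order asked, and still so for the second after the job is handed in, with the robot touching nothing.
It also fails if it takes over 70 s, if anything falls off the work surface, if the arm or the gripper's body presses on something with over 40 N, if the wrist force passes 120 N, or if a joint passes its speed limit or range.

### The arm

A 6-joint arm with a two-finger parallel gripper is mounted at the origin on the work surface. World frame = base frame: x ahead of the robot, y to its left, z up, the work surface at z = 0. Lengths are in m, angles in rad, forces in N, time in s.
With the tool pointing down it reaches from about 0.425 to 0.95 m from the base axis. Payload 3.5 kg.
Tool frame: the origin (TCP) lies on the centre line of the jaws, within the pads' length; the fingertips stand 14 mm ahead of it and the grasp point (between the pads) lies 5 mm behind it (ctrl.finger_overhang is the distance from the TCP to the fingertips, in m); z points along the fingers, y is the line along which they close (so a half turn about z gives the same grasp; the last joint's range is limited). The gripper opens to 85 mm and grips with 20 to 120 N. Pads are 22 mm wide; open, the fingers measure 114 mm over their backs; the gripper's body (76 mm by 85 mm) begins 54 mm behind the grasp point. The pads swing forward as they close: fully open they stand 13 mm farther back than shut.
Start: joints at [1.188, 0.286, 1.577, -0, 1.279, -0.15], TCP at [0.156, 0.657, 0.245] pointing down, gripper open.
Joint ranges: [-2.77, 2.77], [-0.9, 2.22], [0.21, 2.48], [-1.53, 4.67], [0.24, 2.81], [-2.84, 2.84]. Speed limits (rad/s): [2.79, 2.79, 3.14, 3.14, 3.14, 3.14].

### API

Orientations are given as a unit quaternion [x, y, z, w].
In Python, from plant import ctrl gives the robot as it stands.
- The arm moves only by the tool send_rows, never from a script. Its argument "moves" is text: rows parted by semicolons, each of 7 numbers parted by spaces: the turn, a rotation vector about the tool's x, y, z in units of 360 degrees (1.0 is 360 degrees), then the shift along the tool's x, y, z in units of 20 cm (1.0 is 20 cm), then the gripper's target within -1 to 1 (fully open at 1, half-way at 0, shut at -1). A call has 1 to 12 rows; each row is the pose to reach, as a shift and turn from the pose commanded when the call began, along the tool's axes at that moment, turning the shorter way round; what a row does not reach only later rows make up. A row lasts 1/8 s, in which the tool goes at most 62.5 mm and 10.7 degrees, less where a joint would pass 70% of its speed; a pose out of reach is approached as far as the arm can. A call with a number of a shift or a turn outside -1 to 1 is refused whole. A call with a gripper value outside its range is refused whole. The fingers move at their own pace and stop on an object; "newtons" is the grip in N (left out, the last holds). Time passes only in rows, so rows that repeat a pose let the fingers close. It gives the time, the measured TCP pose, the force, the opening and the grip force at its end, in the units of the state.
- ctrl.get_state(): the state, without advancing time (a new reading comes with each control period).
- ctrl.read_camera(name): name is "scene" or "top"; returns a dict with "image" (400x640x3 uint8, red, green, blue), "fovy" (degrees; the focal length in pixels is half the picture's height over the tangent of half this angle, whatever the lens; pixels are square), "cx", "cy" (the principal point, pixels), "distortion" ([k1, k2, p1, p2, k3] as OpenCV has them; the pictures are not rectified), "extrinsics" (4x4, takes a point from camera to world coordinates). Camera axes: x right, y up, looking along -z (the intrinsics and any distortion apply to the point x, -y, -z); pixel columns grow to the right and rows downward; lengths in m; the calibration is good to about 2 mm. A picture is of the moment at which its call begins. There is no depth.
- ctrl.sign_off(): hands the job in; it is judged then, once.
The state is a dict: "time": time; "qpos": joint angles; "dq": joint speeds; "joint_efforts": joint torques, N m; "eef_pos": TCP position; "tcp_rot": TCP orientation; "contact_force": force on the tool from outside, world axes, zero at the start; "wrist_torque": the same for the moment, N m; "opening": opening from 0.0 (shut) to 1.0 (fully open); "finger_force": force on a finger pad.
Only numpy, scipy, OpenCV 4.12 (cv2) and the standard library are available. Lean on these libraries where they do the work, as an engineer would, in place of code of your own. Each camera call takes 0.05 s, during which the arm holds its last target. There are 200 camera calls.

## Working session

There is one attempt and no reset: what is moved stays moved. The work goes in short steps, Python scripts to look and compute and a tool call to move; the robot and the scene stay as the last step left them, time stands still between calls to the robot, and variables do not carry over. Pictures are saved under pics/ and viewed, at most 10 in all, crops included, and the job is handed in when it is done.

Besides the shell and the picture viewer there is one more tool, called in YAML: its name, and indented under it one key for each argument. send_rows: Moves the arm, as the interface text tells. Its arguments: {"type":"object","properties":{"moves":{"type":"string"},"newtons":{"type":"number"}},"required":["moves"]}

```bash
ls; mkdir -p pics
python3 - <<'E'
from plant import ctrl
import cv2,json,numpy as np
for n in("scene","top"):
    c=ctrl.read_camera(n); im=c.pop("image"); cv2.imwrite(f"pics/{n}0.png",im[:,:,::-1])
    print(n,c)
print(ctrl.get_state())
E
```

```text
pics
scene {'fovy': 44.90479934598489, 'cx': 318.39228812079966, 'cy': 205.09605688738154, 'distortion': array([-0.05073898,  0.        ,  0.        ,  0.        ,  0.        ]), 'extrinsics': array([[-0.5824658 , -0.57702448,  0.57251754,  1.25619152],
       [ 0.81270935, -0.42674516,  0.3967267 ,  0.44552541],
       [ 0.01539807,  0.6963701 ,  0.71751766,  0.92403059],
       [ 0.        ,  0.        ,  0.        ,  1.        ]])}
top {'fovy': 43.83437387050748, 'cx': 317.18372740132764, 'cy': 193.44615512204624, 'distortion': array([-0.01760532,  0.        ,  0.        ,  0.        ,  0.        ]), 'extrinsics': array([[-0.01433521,  0.99704833, -0.07542632,  0.52423725],
       [-0.9992995 , -0.01167787,  0.03555472,  0.02051682],
       [ 0.03456896,  0.07588317,  0.9965173 ,  1.08651228],
       [ 0.        ,  0.        ,  0.        ,  1.        ]])}
{'time': 0.1, 'qpos': array([ 1.18798668e+00,  2.87141495e-01,  1.57802516e+00,  1.02728377e-05,
        1.27861746e+00, -1.49999861e-01]), 'dq': array([-0.00097549, -0.00059198, -0.00221908, -0.00067468,  0.00188493,
        0.0004393 ]), 'joint_efforts': array([ 4.71110652e-04, -4.07299483e+01, -2.93697542e+01, -1.13403255e-04,
        3.38366168e-03,  9.08207056e-07]), 'eef_pos': array([0.15548629, 0.65626721, 0.24404547]), 'tcp_rot': array([ 1.16143595e-01,  9.93231828e-01, -1.05578058e-03, -2.93210289e-04]), 'contact_force': array([-0.76735976, -0.00118879, -0.12921739]), 'wrist_torque': array([-0.03014557, -0.00271428, -0.01547414]), 'finger_force': 0.0, 'opening': 1.0005697783503869}
```

View pics/scene0.png

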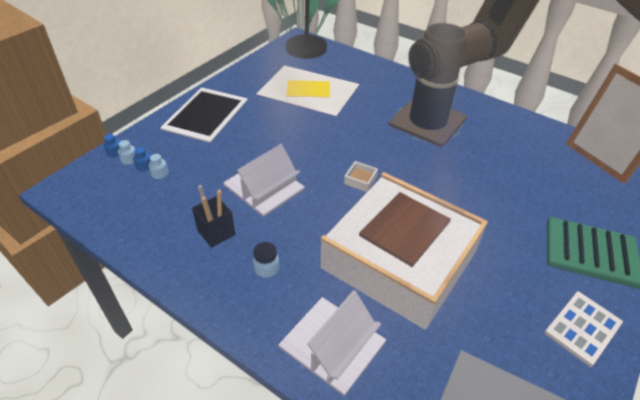

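View pics/top0.png

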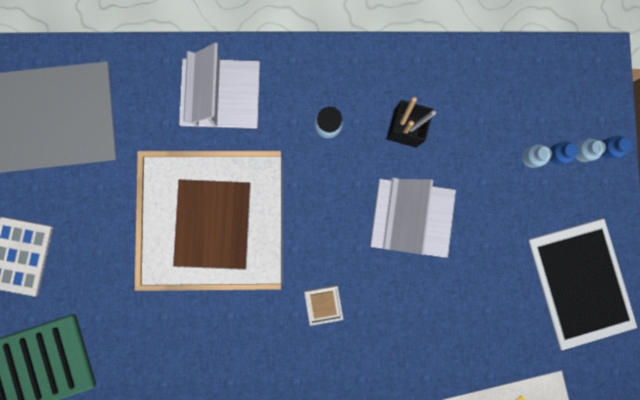

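The scene picture shows two rests, at (265,180) and (333,342). In the top picture they are at (413,217) and (218,87). The tray is dark, at (405,228) in the scene and (212,224) in the top. Candidates for the tray: that one, the green grooved rack (597,250) and the black tablet (205,113). The dark wooden piece on the white plinth is the tray. For the rest, the top picture's (413,217) is nearer the base, so I'll check it in an enlarged crop.

```bash
cat > h.py <<'E'
import numpy as np,cv2
from plant import ctrl
from scipy.spatial.transform import Rotation as R
def cam(n):
    c=ctrl.read_camera(n); im=c["image"]; f=im.shape[0]/2/np.tan(np.radians(c["fovy"])/2)
    c["K"]=np.array([[f,0,c["cx"]],[0,f,c["cy"]],[0,0,1]]); return c
def proj(c,P):
    E=c["extrinsics"]; p=(np.atleast_2d(P)-E[:3,3])@E[:3,:3]; p=p*[1,-1,-1]
    return cv2.projectPoints(p.reshape(-1,1,3),np.zeros(3),np.zeros(3),c["K"],c["distortion"])[0].reshape(-1,2)
def ray(c,uv):
    E=c["extrinsics"]; u=cv2.undistortPoints(np.array(uv,float).reshape(-1,1,2),c["K"],c["distortion"]).reshape(-1,2)
    d=np.c_[u[:,0],-u[:,1],-np.ones(len(u))]@E[:3,:3].T; return E[:3,3],d
def atz(c,uv,z):
    o,d=ray(c,uv); return o+d*((z-o[2])/d[:,2])[:,None]
def crop(c,x0,y0,w,h,s,name):
    cv2.imwrite("pics/"+name,cv2.resize(c["image"][y0:y0+h,x0:x0+w,::-1],None,fx=s,fy=s,interpolation=cv2.INTER_CUBIC))
E
python3 - <<'E'
from h import *
t=cam("top");s=cam("scene")
a=cv2.resize(t["image"][165:270,360:470],(400,382),interpolation=2)
b=cv2.resize(s["image"][135:225,210:315],(400,343),interpolation=2)
d=cv2.resize(t["image"][145:300,130:290],(400,388),interpolation=2)
o=np.zeros((600,800,3),np.uint8)
crop(t,360,165,110,105,5,"a.png")
o=np.zeros((392,800,3),np.uint8);o[:382,:400]=a;o[:343,400:]=b
cv2.imwrite("pics/rest.png",o[:,:,::-1])
crop(t,130,145,160,155,3.75,"tray.png")
E
```

```text
(no output)
```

View pics/rest.png

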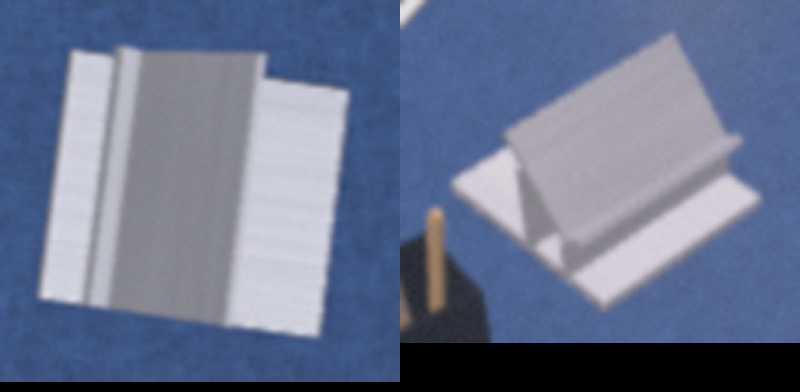

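View pics/tray.png

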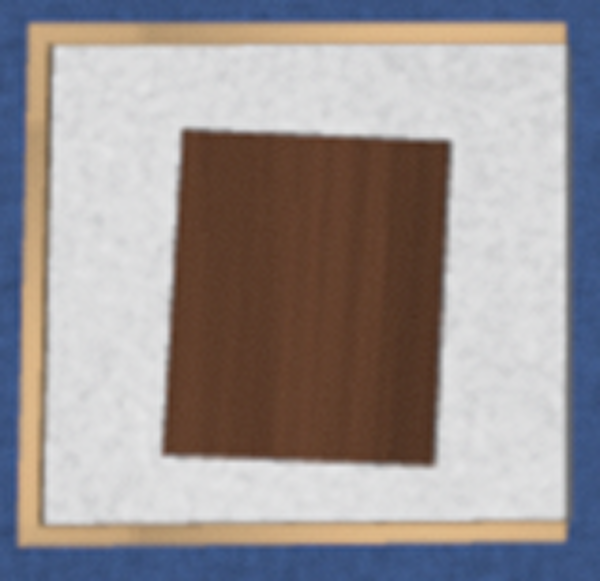

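Rest crop: the lip is on the left in the top view, so the slope falls towards world +y. Its base corners, in 3.64x crop pixels, are (72,50), (348,92), (320,337) and (40,298). Tray crop: the tray corners, in 3.75x crop pixels, are (182,129), (451,142), (435,466) and (163,455), and the open edge is at column 567.

```bash
cat > fit.py <<'E'
from h import *
def fit2(P,M):  # rigid 2D model M->P
    a=M-M.mean(0);b=P-P.mean(0);th=np.arctan2((a[:,0]*b[:,1]-a[:,1]*b[:,0]).sum(),(a*b).sum())
    c,s=np.cos(th),np.sin(th);Rm=np.array([[c,-s],[s,c]]);t=P.mean(0)-Rm@M.mean(0)
    return t,np.degrees(th),np.linalg.norm(P-(M@Rm.T+t),axis=1)
E
python3 - <<'E'
from fit import *
t=cam("top");s=cam("scene")
# order of picture corners: TL,TR,BR,BL -> TL is +x,+y ; TR +x,-y ; BR -x,-y ; BL -x,+y
m=lambda a,b:np.array([[a,b],[a,-b],[-a,-b],[-a,b]])/2
r=atz(t,np.array([(72,50),(348,92),(320,337),(40,298)])/3.636+[360,165]-.4,.01)[:,:2]
print("rest",fit2(r,m(.15,.17)))
tr=atz(t,np.array([(182,129),(451,142),(435,466),(163,455)])/3.75+[130,145]-.4,.112)[:,:2]
print("tray",fit2(tr,m(.17,.14)))
p=atz(t,np.array([(28,22),(567,22),(567,543),(18,547)])/3.75+[130,145]-.4,.11)[:,:2]
print("plinth",fit2(p,m(.27,.28)))
print("edge",atz(t,np.array([(567,44),(567,522)])/3.75+[130,145]-.4,.1))
# scene: crosschecks
print("scene tray",atz(s,[(403,194),(450,228),(409,264),(360,229)],.112))
b=np.array([(760,198),(605,308),(452,184)])-[400,0]
print("scene rest", atz(s,b/3.81+[210,135]-.4,.01))
print("jar",atz(t,[(329,121)],.065),"pot",atz(t,[(411,123)],.085),"box",atz(t,[(324,306)],.03))
E
```

```text
rest (array([ 0.54986416, -0.22702449]), np.float64(-8.85326163749437), array([0.00019725, 0.00115579, 0.00054429, 0.00049217]))
tray (array([0.54119153, 0.19189849]), np.float64(-3.1298512815892807), array([0.00044063, 0.00111745, 0.00065299, 0.00090313]))
plinth (array([0.54968019, 0.19854819]), np.float64(-0.4948532828745747), array([0.00153649, 0.00121668, 0.00134896, 0.00098198]))
edge [[0.67412427 0.05699309 0.1       ]
 [0.42208715 0.05924467 0.1       ]]
scene tray [[0.4570321  0.13849918 0.112     ]
 [0.49016552 0.27734264 0.112     ]
 [0.63524991 0.25042022 0.112     ]
 [0.61346927 0.11476979 0.112     ]]
scene rest [[ 0.49278073 -0.13237854  0.01      ]
 [ 0.64121677 -0.1520708   0.01      ]
 [ 0.61328733 -0.31969998  0.01      ]]
jar [[ 0.75294777 -0.04278976  0.065     ]] pot [[ 0.7432696  -0.21062522  0.085     ]] box [[ 0.36706484 -0.02809776  0.03      ]]
```

```bash
cat > mv.py <<'E'
from h import *
def log():
    s=ctrl.get_state(); open("log.txt","a").write(repr([list(s["qpos"]),list(s["eef_pos"]),list(s["tcp_rot"])])+"\n"); return s
def frame(z,y):  # tool rotation from z axis and approx y axis
    z=np.array(z,float);z/=np.linalg.norm(z);y=np.array(y,float);y-=z*(y@z);y/=np.linalg.norm(y)
    return R.from_matrix(np.c_[np.cross(y,z),y,z])
def to(pos,Rt,s=None):
    s=s or log();R0=R.from_quat(s["tcp_rot"]);rv=(R0.inv()*Rt).as_rotvec();d=R0.inv().apply(np.array(pos)-s["eef_pos"])
    print(np.round(rv/2/np.pi,3),np.round(d/.2,3),"rows>=",round(max(np.degrees(np.linalg.norm(rv))/10.7,np.linalg.norm(d)/.0625),1))
def st():
    s=log();print("t",round(s["time"],2),"p",np.round(s["eef_pos"],4),"q",np.round(s["qpos"],3),"f",np.round(s["contact_force"],1),"op",round(s["opening"],2),round(s["finger_force"],1))
    print("tool axes cols\n",np.round(R.from_quat(s["tcp_rot"]).as_matrix(),3))
E
python3 - <<'E'
from mv import *
print(ctrl.finger_overhang)
F=frame([0,0,-1],[1,0,0])
to([.30,.50,.245],F); to([.34,.48,.245],F)
E
```

```text
0.014
[-0.     0.     0.213] [-0.883 -0.595 -0.   ] rows>= 7.2
[-0.     0.     0.213] [-1.101 -0.646 -0.   ] rows>= 7.2
```

send_rows:
  moves: "0 0 0.213 -0.883 -0.595 0 1;0 0 0.213 -0.883 -0.595 0 1;0 0 0.213 -0.883 -0.595 0 1;0 0 0.213 -0.883 -0.595 0 1;0 0 0.213 -0.883 -0.595 0 1;0 0 0.213 -0.883 -0.595 0 1;0 0 0.213 -0.883 -0.595 0 1;0 0 0.213 -0.883 -0.595 0 1;0 0 0.213 -0.883 -0.595 0 1"

```text
time: 1.42
eef_pos: [0.3, 0.5003, 0.2453]
tcp_rot: [0.706, 0.708, -0.0, 0.0]
contact_force: [-0.1, -0.6, 0.5]
opening: 1.002
finger_force: 0.0
```

Run:
```python
from mv import *
st();F=frame([0,0,-1],[1,0,0])
to([.45,.36,.22],F); to([.45,.36,.2],F)
```

```text
t 1.43 p [0.3    0.5003 0.2453] q [0.857 0.086 1.807 0.    1.248 0.855] f [-0.1 -0.6  0.5] op 1.0 0.0
tool axes cols
 [[-0.002  1.    -0.   ]
 [ 1.     0.002 -0.   ]
 [-0.    -0.    -1.   ]]
[-0.  0.  0.] [-0.703  0.748  0.127] rows>= 3.3
[-0.  0.  0.] [-0.703  0.748  0.227] rows>= 3.4
```

send_rows:
  moves: "0 0 0 -0.95 0.95 0.2 1;0 0 0 -0.95 0.95 0.2 1;0 0 0 -0.95 0.95 0.2 1;0 0 0 -0.95 0.95 0.2 1;0 0 0 -0.95 0.95 0.2 1;0 0 0 -0.95 0.95 0.2 1"

```text
time: 2.17
eef_pos: [0.4905, 0.3095, 0.205]
tcp_rot: [0.708, 0.707, -0.0, -0.0]
contact_force: [-0.4, 0.6, -0.5]
opening: 1.002
finger_force: 0.0
```

send_rows:
  moves: "0 0 0 -0.05 0.275 0 1;0 0 0 -0.05 0.275 0 1;0 0 0 -0.05 0.275 0.3 1;0 0 0 -0.05 0.275 0.4 1;0 0 0 -0.05 0.275 0.44 1;0 0 0 -0.05 0.275 0.44 1"

```text
time: 2.92
eef_pos: [0.5451, 0.3009, 0.1183]
tcp_rot: [0.707, 0.707, 0.001, 0.0]
contact_force: [0.6, -0.1, 0.7]
opening: 1.0
finger_force: 0.0
```

Run:
```python
from mv import *
st()
```

```text
t 2.92 p [0.5451 0.3009 0.1183] q [0.342 0.303 1.803 0.    1.035 0.341] f [ 0.6 -0.1  0.7] op 1.0 0.0
tool axes cols
 [[-0.001  1.     0.001]
 [ 1.     0.001  0.001]
 [ 0.001  0.001 -1.   ]]
```

send_rows:
  moves: "0 0 0 0 0 0.02 1;0 0 0 0 0 0.03 1;0 0 0 0 0 0.03 1"

```text
time: 3.3
eef_pos: [0.5452, 0.3002, 0.1117]
tcp_rot: [0.707, 0.707, 0.0, 0.0]
contact_force: [-0.1, -1.1, 0.1]
opening: 1.0
finger_force: 0.0
```

send_rows:
  moves: "0 0 0 0 0 0.01 1;0 0 0 0 0 0.02 1;0 0 0 0 0 0.02 1"

```text
time: 3.68
eef_pos: [0.5448, 0.3001, 0.107]
tcp_rot: [0.707, 0.707, -0.0, -0.0]
contact_force: [1.0, -0.1, -0.8]
opening: 1.002
finger_force: 0.0
```

send_rows:
  moves: "0 0 0 0 0 0.01 1;0 0 0 -0.08 0 0.01 1;0 0 0 -0.14 0 0.01 1;0 0 0 -0.2 0 0.01 1;0 0 0 -0.27 0 0.01 1;0 0 0 -0.34 0 0.01 1;0 0 0 -0.41 0 0.01 1;0 0 0 -0.48 0 0.01 1;0 0 0 -0.54 0 0.01 1;0 0 0 -0.58 0 0.01 1;0 0 0 -0.6 0 0.01 1;0 0 0 -0.6 0 0.01 1"

```text
time: 5.18
eef_pos: [0.5451, 0.1798, 0.1055]
tcp_rot: [0.707, 0.707, -0.0, 0.0]
contact_force: [-0.1, -0.4, 0.1]
opening: 0.998
finger_force: 0.0
```

Run:
```python
from mv import *
st();t=cam("top")
crop(t,150,140,200,150,4,"push.png")
```

```text
t 5.17 p [0.5451 0.1798 0.1055] q [ 1.420e-01  2.230e-01  1.929e+00 -1.000e-03  9.890e-01  1.430e-01] f [-0.1 -0.4  0.1] op 1.0 0.0
tool axes cols
 [[ 0.  1.  0.]
 [ 1. -0. -0.]
 [-0.  0. -1.]]
```

View pics/push.png

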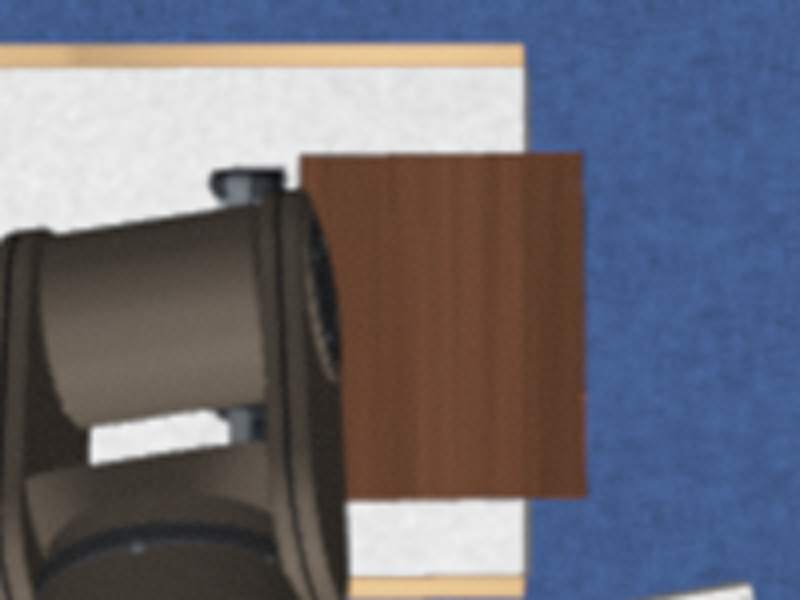

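The tray has slid squarely: its front edge is at column 584 and the plinth edge at column 526, about 29 mm of overhang. I'll push about 19 mm more.

send_rows:
  moves: "0 0 0 -0.04 0 0 1;0 0 0 -0.08 0 0 1;0 0 0 -0.095 0 0 1;0 0 0 -0.095 0 0 1;0 0 0 0.05 0 0 1;0 0 0 0.05 0 -0.6 1;0 0 0 0.05 0 -0.9 1;0 0 0 0.05 0 -0.9 1;0 0 0 0.05 0 -0.9 1"

```text
time: 6.35
eef_pos: [0.5476, 0.1904, 0.2923]
tcp_rot: [0.707, 0.707, 0.005, 0.004]
contact_force: [0.6, 0.3, -0.6]
opening: 1.001
finger_force: 0.0
```

Run:
```python
from mv import *
st()
to([.36,.1,.36],frame([1,0,-1],[0,0,1]))
to([.36,.1,.36],frame([1,0,-1],[0,1,0]))
```

```text
t 6.35 p [0.5476 0.1904 0.2923] q [ 1.600e-01  3.800e-02  1.772e+00 -1.000e-03  1.320e+00  1.600e-01] f [ 0.6  0.3 -0.6] op 1.0 0.0
tool axes cols
 [[ 0.     1.     0.012]
 [ 1.    -0.     0.001]
 [ 0.001  0.012 -1.   ]]
[-0.123 -0.    -0.   ] [-0.452 -0.934 -0.351] rows>= 4.1
[-0.096 -0.096 -0.236] [-0.452 -0.934 -0.351] rows>= 9.2
```

```bash
cat > seg.py <<'E'
from fit import *
def tray(n="top",dump=None):
    t=cam(n);im=t["image"][130:300,140:350].astype(int)
    m=((im[:,:,0]>im[:,:,2]+15)&(im.sum(2)<260)).astype(np.uint8)
    k,l,s,_=cv2.connectedComponentsWithStats(m);i=1+s[1:,4].argmax()
    cs=cv2.findContours((l==i).astype(np.uint8),cv2.RETR_EXTERNAL,cv2.CHAIN_APPROX_NONE)[0]
    q=max(cs,key=len).reshape(-1,2)+[140,130]
    W=atz(t,q,.112)[:,:2]
    r=cv2.minAreaRect((W*1000).astype(np.float32));print(s[i],r,"\n",np.round(cv2.boxPoints(r),1).tolist())
    if dump: crop(t,200,140,160,120,5,dump)
E
python3 - <<'E'
from seg import *
tray(dump="p2.png")
E
```

```text
[  95   48   71   87 5951] ((545.2493896484375, 78.85338592529297), (135.88816833496094, 168.20343017578125), 89.87569427490234) 
 [[461.0, 11.100000381469727], [629.2000122070312, 10.699999809265137], [629.5, 146.60000610351562], [461.29998779296875, 147.0]]
```

View pics/p2.png

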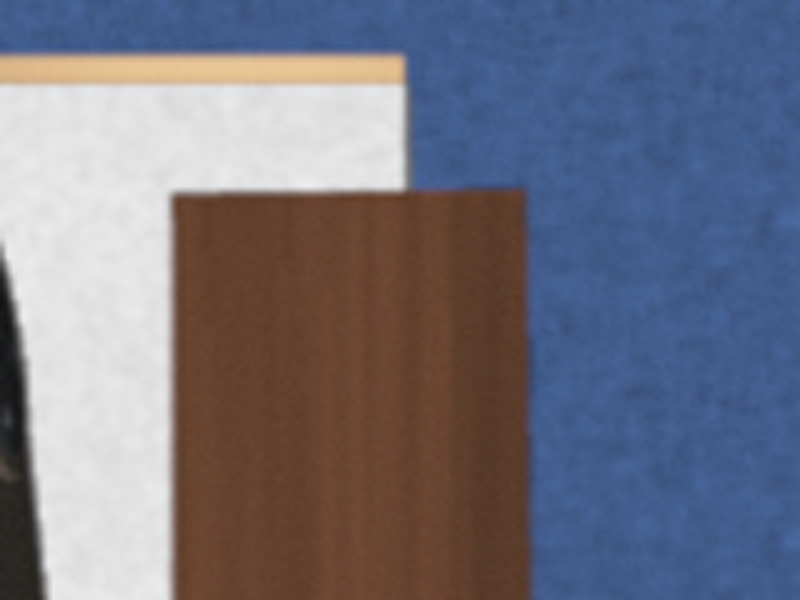

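The tray's front edge is at column 527 and the plinth edge at column 408. That is about 47 mm of overhang, square, with the tray centred at about (0.545, 0.079).

Run:
```python
from mv import *
for sg in(1,-1):
    F=frame([.5,.866,0],[0,0,sg]); to([.42,.04,.34],F)
```

```text
[-0.224  0.13  -0.129] [-0.751 -0.629 -0.262] rows>= 9.7
[0.146 0.251 0.253] [-0.751 -0.629 -0.262] rows>= 13.0
```

send_rows:
  moves: "0 0 0 -0.3 -0.25 -0.26 1;-0.224 0.13 -0.129 -0.75 -0.63 -0.26 1;-0.224 0.13 -0.129 -0.75 -0.63 -0.26 1;-0.224 0.13 -0.129 -0.75 -0.63 -0.26 1;-0.224 0.13 -0.129 -0.75 -0.63 -0.26 1;-0.224 0.13 -0.129 -0.75 -0.63 -0.26 1"

```text
time: 7.15
eef_pos: [0.4182, 0.04, 0.3355]
tcp_rot: [0.497, 0.773, 0.381, 0.099]
contact_force: [-1.6, -0.5, 0.1]
opening: 0.999
finger_force: 0.0
```

Run:
```python
from mv import *
st();F=frame([.5,.866,0],[0,0,1]); to([.42,.04,.34],F)
```

```text
t 7.15 p [0.4182 0.04   0.3355] q [-0.592 -0.688  2.371  0.812  1.324 -1.173] f [-1.6 -0.5  0.1] op 1.0 0.0
tool axes cols
 [[-0.486  0.694  0.532]
 [ 0.844  0.216  0.49 ]
 [ 0.225  0.687 -0.69 ]]
[-0.112  0.065 -0.066] [ 0.     0.022 -0.011] rows>= 4.9
```

send_rows:
  moves: "-0.112 0.065 -0.066 0 0.02 -0.01 1;-0.112 0.065 -0.066 0 0.02 -0.01 1;-0.112 0.065 -0.066 0 0.02 -0.01 1;-0.112 0.065 -0.066 0 0.02 -0.01 1;-0.112 0.065 -0.066 0 0.02 -0.01 1;-0.112 0.065 -0.066 0 0.02 -0.01 1"

```text
time: 7.9
eef_pos: [0.4203, 0.0402, 0.3378]
tcp_rot: [0.188, 0.684, 0.683, 0.177]
contact_force: [0.4, -0.4, -0.3]
opening: 1.001
finger_force: 0.0
```

Run:
```python
from mv import *
st();F=frame([.5,.866,0],[0,0,1]); to([.45,-.08,.34],F)
```

```text
t 7.9 p [0.4203 0.0402 0.3378] q [-0.793 -0.337  2.463  1.421  1.797 -2.129] f [ 0.4 -0.4 -0.3] op 1.0 0.0
tool axes cols
 [[-0.866  0.015  0.499]
 [ 0.499 -0.003  0.866]
 [ 0.014  1.    -0.005]]
[-0.001 -0.    -0.002] [-0.429  0.015 -0.447] rows>= 2.0
```

send_rows:
  moves: "0 0 -0.002 -0.41 0 -0.42 1;0 0 -0.002 -0.41 0 -0.42 1;0 0 -0.002 -0.41 0 -0.42 1;0 0 -0.002 -0.41 -0.3 -0.42 1;0 0 -0.002 -0.41 -0.6 -0.42 1;0 0 -0.002 -0.41 -0.6 -0.42 1;0 0 -0.002 -0.41 -0.6 -0.42 1"

```text
time: 8.78
eef_pos: [0.4495, -0.0738, 0.2239]
tcp_rot: [0.179, 0.686, 0.68, 0.186]
contact_force: [0.7, 0.4, 1.1]
opening: 1.0
finger_force: 0.0
```

Run:
```python
from mv import *
st();F=frame([.5,.866,0],[0,0,1]); to([.448,-.074,.107],F)
```

```text
t 8.78 p [ 0.4495 -0.0738  0.2239] q [-0.932  0.158  2.287  1.245  1.825 -2.501] f [0.7 0.4 1.1] op 1.0 0.0
tool axes cols
 [[-0.867 -0.007  0.498]
 [ 0.498  0.011  0.867]
 [-0.012  1.    -0.006]]
[-0.001 -0.     0.002] [ 0.013 -0.584 -0.001] rows>= 1.9
```

send_rows:
  moves: "0 0 0 0 -0.15 0 1;0 0 0 0 -0.3 0 1;0 0 0 0 -0.3 0 1"

```text
time: 9.15
eef_pos: [0.45, -0.075, 0.1636]
tcp_rot: [0.179, 0.687, 0.68, 0.186]
contact_force: [0.4, -0.1, 0.1]
opening: 0.998
finger_force: 0.0
```

Run:
```python
from mv import *
st();F=frame([.5,.866,0],[0,0,1]); to([.448,-.074,.107],F)
```

```text
t 9.15 p [ 0.45   -0.075   0.1636] q [-0.932  0.314  2.27   1.214  1.778 -2.635] f [ 0.4 -0.1  0.1] op 1.0 0.0
tool axes cols
 [[-0.867 -0.007  0.498]
 [ 0.498  0.012  0.867]
 [-0.012  1.    -0.007]]
[-0.001 -0.     0.002] [ 0.014 -0.283  0.001] rows>= 0.9
```

send_rows:
  moves: "0 0 0.002 0.01 0 0.25 1;0 0 0.002 0.01 -0.15 0.25 1;0 0 0.002 0.01 -0.283 0.25 1;0 0 0.002 0.01 -0.283 0.25 1"

```text
time: 9.65
eef_pos: [0.4738, -0.0313, 0.1066]
tcp_rot: [0.183, 0.685, 0.681, 0.182]
contact_force: [0.7, -0.2, 0.4]
opening: 1.002
finger_force: 0.0
```

Run:
```python
from mv import *
st();F=frame([.5,.866,0],[0,0,1]); to([.508,.0304,.107],F)
s=cam("scene");crop(s,250,100,260,190,3,"pre.png")
```

```text
t 9.65 p [ 0.4738 -0.0313  0.1066] q [-0.822  0.459  2.255  1.294  1.689 -2.73 ] f [ 0.7 -0.2  0.4] op 1.0 0.0
tool axes cols
 [[-0.867  0.003  0.498]
 [ 0.498  0.004  0.867]
 [ 0.001  1.    -0.006]]
[-0.001 -0.    -0.   ] [0.005 0.004 0.353] rows>= 1.1
```

View pics/pre.png

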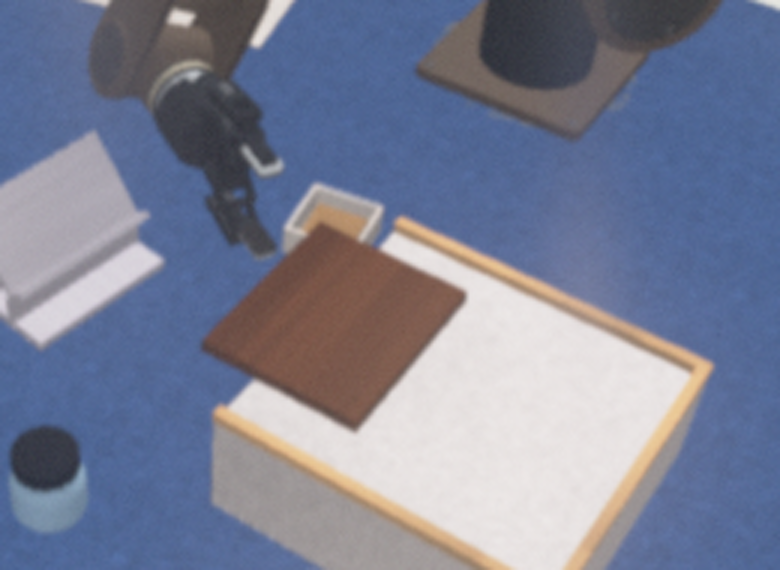

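The open gripper, at crop (235,195), is level with the overhanging edge and clear of the rest, and the card box is below it. I'll advance and grip.

send_rows:
  moves: "0 0 0 0.002 0 0.12 1;0 0 0 0.005 0 0.25 1;0 0 0 0.005 0 0.345 1;0 0 0 0.005 0 0.345 1"

```text
time: 10.2
eef_pos: [0.5073, 0.0297, 0.1068]
tcp_rot: [0.182, 0.685, 0.681, 0.182]
contact_force: [-0.9, -0.1, -0.3]
opening: 1.001
finger_force: 0.0
```

send_rows:
  moves: "0 0 0 0 0 0 -1;0 0 0 0 0 0 -1;0 0 0 0 0 0 -1;0 0 0 0 0 0 -1;0 0 0 0 0 0 -1;0 0 0 0 0 0 -1;0 0 0 0 0 0 -1;0 0 0 0 0 0 -1"
  newtons: 80

```text
time: 11.2
eef_pos: [0.5067, 0.029, 0.1056]
tcp_rot: [0.183, 0.684, 0.683, 0.182]
contact_force: [-3.7, -2.6, 5.9]
opening: 0.13
finger_force: 78.0
```

Run:
```python
from mv import *
st()
```

```text
t 11.2 p [0.5067 0.029  0.1056] q [-0.661  0.464  2.254  1.443  1.626 -2.72 ] f [-3.7 -2.6  5.9] op 0.13 78.0
tool axes cols
 [[-0.867  0.003  0.498]
 [ 0.498  0.001  0.867]
 [ 0.002  1.    -0.002]]
```

send_rows:
  moves: "0 0 0 0 0.05 0 -1;0 0 0 0 0.15 0 -1;0 0 0 0 0.3 0 -1;0 0 0 0 0.5 0 -1;0 0 0 0 0.7 0 -1;0 0 0 0 0.9 0 -1;0 0 0 0 1 0 -1;0 0 0 0 1 0 -1"

```text
time: 12.2
eef_pos: [0.5076, 0.0304, 0.3049]
tcp_rot: [0.183, 0.686, 0.68, 0.182]
contact_force: [-0.7, -0.1, -2.8]
opening: 0.125
finger_force: 77.9
```

Run:
```python
from mv import *
st();s=cam("scene");crop(s,230,60,260,190,3,"lift.png")
```

```text
t 12.2 p [0.5076 0.0304 0.3049] q [-0.657 -0.039  2.29   1.479  1.67  -2.256] f [-0.7 -0.1 -2.8] op 0.13 77.9
tool axes cols
 [[-0.867  0.004  0.499]
 [ 0.499  0.008  0.867]
 [-0.     1.    -0.009]]
```

View pics/lift.png

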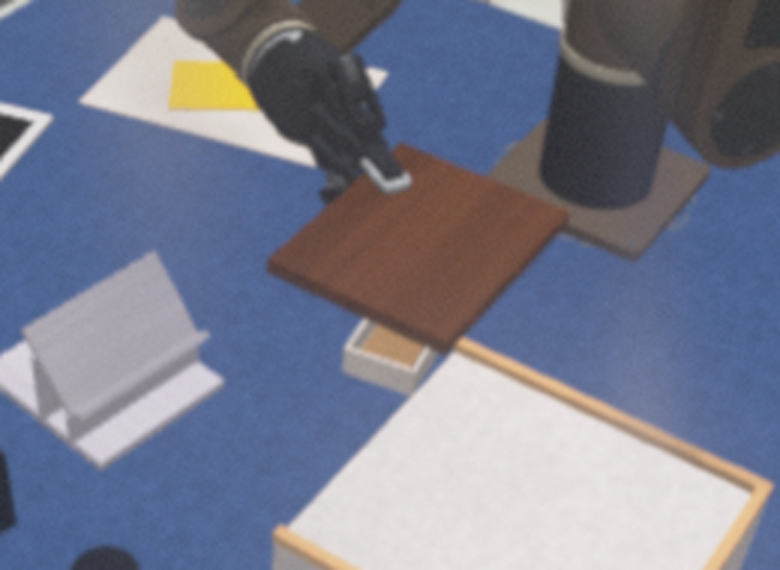

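```bash
cat > rel.py <<'E'
from mv import *
# nominal tray_mid pose in tool frame: tray yaw psi, centre c at grasp
Rg=frame([.4985,.867,0],[0,0,1]); 
def relpose(c=(.5452,.079,.106),psi=0.,p=(.5067,.029,.1056)):
    return Rg.inv()*R.from_euler('z',psi,degrees=True), Rg.inv().apply(np.array(c)-p)
E
python3 - <<'E'
from rel import *
s=ctrl.get_state();R0=R.from_quat(s["tcp_rot"]);p=s["eef_pos"]
Rr,d=relpose()
C=np.array([[-.085,-.07,.006],[-.085,.07,.006],[.085,.07,.006],[.085,-.07,.006]])
W=p+R0.apply(d+Rr.apply(C))
c=cam("scene");print((proj(c,W)-[230,60])*3,"\n",W)
t=cam("top");print(proj(t,W))
im=t["image"].astype(int);m=((im[:,:,0]>im[:,:,2]+15)&(im.sum(2)<260)).astype(np.uint8)
k,l,st_,_=cv2.connectedComponentsWithStats(m);i=1+st_[1:,4].argmax();q=max(cv2.findContours((l==i).astype(np.uint8),0,1)[0],key=len).reshape(-1,2)
print(st_[i]);r=cv2.minAreaRect((atz(t,q,W[:,2].mean())[:,:2]*1000).astype(np.float32));print(r)
print(np.round(cv2.approxPolyDP(q.reshape(-1,1,2),2.5,True).reshape(-1,2)).tolist())
E
```

```text
[[401.3518228  140.7560734 ]
 [571.03376501 211.28793683]
 [447.33942219 343.56752844]
 [267.23934334 258.59297283]] 
 [[0.46079562 0.01067731 0.31042497]
 [0.46081108 0.15067452 0.30954036]
 [0.63080705 0.15064835 0.30837012]
 [0.63079159 0.01065115 0.30925473]]
[[306.78937397 272.29740157]
 [215.90843805 273.75551732]
 [216.12407217 164.30972067]
 [305.41508526 163.37063994]]
[ 217  164   89  109 9118]
((545.8587646484375, 80.63136291503906), (168.544921875, 136.869873046875), 0.029273146763443947)
[[304, 165], [217, 166], [217, 272], [305, 271], [304, 256], [282, 244], [289, 231], [305, 239]]
```

send_rows:
  moves: "0 0 0.25 0 0 0 -1;0 0 0.25 0 0 0 -1;0 0 0.25 0 0 0 -1;0 0 0.25 0 0 0 -1;0 0 0.25 0 0 0 -1;0 0 0.25 0 0 0 -1;0 0 0.25 0 0 0 -1;0 0 0.25 0 0 0 -1;0 0 0.25 0 0 0 -1;0 0 0.25 0 0 0 -1"

```text
time: 13.6
eef_pos: [0.5073, 0.0304, 0.3027]
tcp_rot: [0.615, 0.353, 0.609, -0.355]
contact_force: [-0.9, -0.8, -2.2]
opening: 0.129
finger_force: 77.9
```

```bash
cat >> rel.py <<'E'
def place(dn=0.,dd=0.,dx=0.,rel=None):
    """tool pose that puts the tray at dn off the slope, dd up along it, dx along rest x"""
    Rr,d=rel or relpose(); Q=R.from_euler('z',-8.85,degrees=True); a=np.radians(50)
    n=np.array([0,np.sin(a),np.cos(a)]);dv=np.array([0,np.cos(a),-np.sin(a)])
    Rt=Q*R.from_matrix(np.c_[[-1,0,0],dv,-n])
    c=np.array([.5499,-.2270,0])+Q.apply(np.array([dx,.0096,.1025])+n*dn-dv*dd)
    Rtool=Rt*Rr.inv(); return c-Rtool.apply(d),Rtool
E
python3 - <<'E'
from rel import *
st()
for a in((0,0),(.06,.08)):
    p,F=place(*a);print(p,"\n",F.as_matrix().round(3));to(p,F)
E
```

```text
t 13.6 p [0.5073 0.0304 0.3027] q [-0.657 -0.034  2.291  1.48   1.671 -0.686] f [-0.9 -0.8 -2.2] op 0.13 77.9
tool axes cols
 [[ 0.008  0.867  0.499]
 [ 0.003 -0.499  0.867]
 [ 1.    -0.005 -0.006]]
[ 0.58452114 -0.25489142  0.14105934] 
 [[ 0.906 -0.118 -0.407]
 [ 0.183 -0.757  0.627]
 [-0.382 -0.643 -0.664]]
[-0.008 -0.215  0.225] [-0.809  1.05  -1.039] rows>= 10.5
[ 0.58368107 -0.26028676  0.24091015] 
 [[ 0.906 -0.118 -0.407]
 [ 0.183 -0.757  0.627]
 [-0.382 -0.643 -0.664]]
[-0.008 -0.215  0.225] [-0.31   1.057 -1.067] rows>= 10.5
```

send_rows:
  moves: "0 0 0 0.1 0.4 -0.4 -1;0 0 0 0.1 0.8 -0.8 -1;-0.002 -0.054 0.056 0.1 0.95 -0.95 -1;-0.004 -0.107 0.112 0.1 0.95 -0.95 -1;-0.006 -0.161 0.168 0.1 0.95 -0.95 -1;-0.008 -0.215 0.225 0.1 0.95 -0.95 -1;-0.008 -0.215 0.225 0.1 0.95 -0.95 -1"

```text
time: 14.48
eef_pos: [0.5774, -0.2299, 0.3237]
tcp_rot: [0.859, 0.217, 0.238, -0.397]
contact_force: [0.4, 0.6, -3.5]
opening: 0.128
finger_force: 79.1
```

Run:
```python
from rel import *
st()
p,F=place(.06,.11);print(p);to(p,F)
```

```text
t 14.47 p [ 0.5774 -0.2299  0.3237] q [-0.824  0.286  1.619  0.808  1.778  0.195] f [ 0.4  0.6 -3.5] op 0.13 79.1
tool axes cols
 [[ 0.792  0.563  0.236]
 [ 0.184 -0.59   0.786]
 [ 0.582 -0.579 -0.571]]
[ 0.58071432 -0.2793408   0.26389148]
[-0.004 -0.111  0.117] [-0.206  0.328 -0.02 ] rows>= 5.4
```

send_rows:
  moves: "-0.004 -0.111 0.117 0 0.32 -0.02 -1;-0.004 -0.111 0.117 0 0.32 -0.02 -1;-0.004 -0.111 0.117 0 0.32 -0.02 -1;-0.004 -0.111 0.117 0 0.32 -0.02 -1;-0.004 -0.111 0.117 -0.1 0.32 -0.02 -1;-0.004 -0.111 0.117 -0.2 0.33 -0.02 -1;-0.004 -0.111 0.117 -0.2 0.33 -0.02 -1;-0.004 -0.111 0.117 -0.2 0.33 -0.02 -1"

```text
time: 15.48
eef_pos: [0.583, -0.2785, 0.2656]
tcp_rot: [0.912, 0.019, -0.212, -0.349]
contact_force: [0.1, 0.5, -2.0]
opening: 0.133
finger_force: 79.4
```

Run:
```python
from rel import *
st()
p,F=place(.012,.03);print(p);to(p,F)
s=cam("scene");t=cam("top")
P,Q=ctrl.get_state()["eef_pos"],R.from_quat(ctrl.get_state()["tcp_rot"])
Rr,d=relpose();C=np.array([[x,y,-.006] for x,y in((-.085,-.07),(-.085,.07),(.085,.07),(.085,-.07))])
W=P+Q.apply(d+Rr.apply(C));print((proj(s,W)-[180,60])*4,"\n",proj(t,W))
crop(s,180,60,200,150,4,"preplace.png")
```

```text
t 15.47 p [ 0.583  -0.2785  0.2656] q [-0.688  0.603  1.257  0.268  2.083  0.873] f [ 0.1  0.5 -2. ] op 0.13 79.4
tool axes cols
 [[ 0.909 -0.113 -0.401]
 [ 0.184 -0.756  0.629]
 [-0.374 -0.645 -0.666]]
[ 0.58296864 -0.26486238  0.17175412]
[-0.    -0.001  0.001] [0.188 0.251 0.355] rows>= 1.5
[[128.88638045 174.45509779]
 [244.64621906 389.5006139 ]
 [453.3441286  269.92191563]
 [351.08986448  67.38266729]] 
 [[490.5400589  165.57378523]
 [421.03968077 165.67553413]
 [409.40007609 256.99696435]
 [478.450668   268.62970679]]
```

View pics/preplace.png

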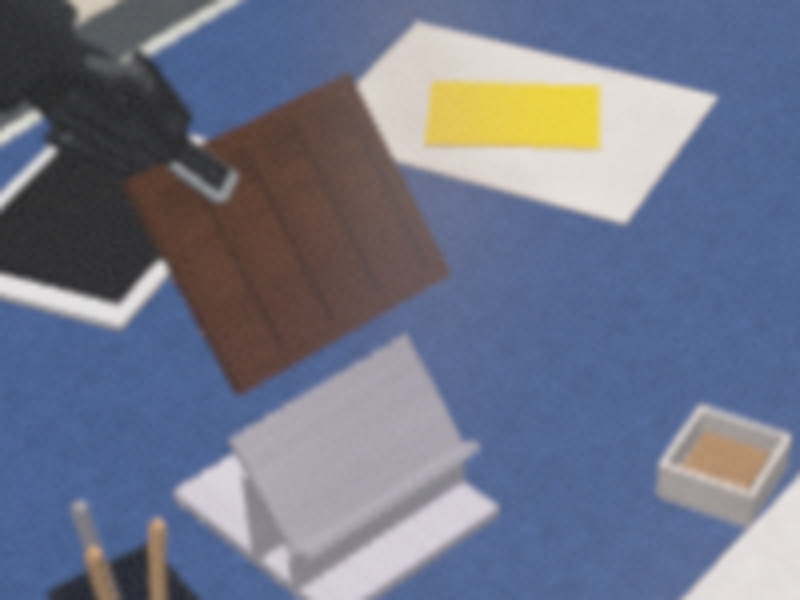

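Grooves face outwards. The tray corners are at about (128,178), (240,393), (448,272) and (348,75), within about 1 px of prediction. The slope's top corners are at (405,337) and (232,440).

Run:
```python
from rel import *
s=cam("scene");Q=R.from_euler('z',-8.85,degrees=True)
M=np.array([[-.075,-.00335,.1086],[.075,-.00335,.1086],[-.075,.0623,.0553],[.075,.0623,.0553],[-.075,.085,.01]])
print((proj(s,np.array([.5499,-.227,0])+Q.apply(M))-[180,60])*4)
```

```text
[[407.93855297 332.2699184 ]
 [232.5206745  436.90098165]
 [476.95099191 438.30180319]
 [306.56836216 548.92993629]
 [500.83950879 503.64485787]]
```

send_rows:
  moves: "0 -0.001 0.001 0.09 0.12 0.18 -1;0 -0.001 0.001 0.15 0.2 0.28 -1;0 -0.001 0.001 0.188 0.251 0.355 -1;0 -0.001 0.001 0.188 0.251 0.355 -1;0 -0.001 0.001 0.188 0.251 0.355 -1"

```text
time: 16.25
eef_pos: [0.5832, -0.2657, 0.1738]
tcp_rot: [0.912, 0.017, -0.216, -0.347]
contact_force: [0.5, -0.2, -2.6]
opening: 0.129
finger_force: 79.3
```

Run:
```python
from rel import *
st()
for a in((.004,.012),(.003,.0),(0,0)):
    p,F=place(*a);to(p,F)
```

```text
t 16.25 p [ 0.5832 -0.2657  0.1738] q [-0.674  0.672  1.327  0.256  1.947  0.852] f [ 0.5 -0.2 -2.6] op 0.13 79.3
tool axes cols
 [[ 0.906 -0.118 -0.406]
 [ 0.182 -0.759  0.626]
 [-0.382 -0.641 -0.666]]
[ 0. -0. -0.] [0.049 0.043 0.088] rows>= 0.3
[ 0. -0. -0.] [0.078 0.048 0.14 ] rows>= 0.5
[ 0. -0. -0.] [0.078 0.063 0.14 ] rows>= 0.6
```

send_rows:
  moves: "0 0 0 0.025 0.02 0.045 -1;0 0 0 0.049 0.043 0.088 -1;0 0 0 0.06 0.045 0.107 -1;0 0 0 0.066 0.047 0.118 -1;0 0 0 0.066 0.047 0.118 -1"

```text
time: 16.88
eef_pos: [0.5837, -0.2549, 0.1452]
tcp_rot: [0.912, 0.017, -0.217, -0.348]
contact_force: [-0.2, 0.1, -2.1]
opening: 0.127
finger_force: 79.5
```

send_rows:
  moves: "0 0 0 0.006 0 0.01 -1;0 0 0 0.01 0 0.017 -1;0 0 0 0.01 0 0.017 -1"

```text
time: 17.25
eef_pos: [0.5842, -0.2531, 0.1431]
tcp_rot: [0.912, 0.017, -0.217, -0.347]
contact_force: [-0.7, -2.4, 0.7]
opening: 0.128
finger_force: 80.0
```

send_rows:
  moves: "0 0 0 0.004 0 0.007 -1;0 0 0 0.006 0 0.01 -1;0 0 0 0.006 0 0.01 -1"

```text
time: 17.62
eef_pos: [0.5843, -0.253, 0.1431]
tcp_rot: [0.912, 0.017, -0.217, -0.347]
contact_force: [-1.4, -6.1, 5.6]
opening: 0.126
finger_force: 80.7
```

Run:
```python
from rel import *
st()
p,F=place(0,0);to(p,F)
```

```text
t 17.62 p [ 0.5843 -0.253   0.1431] q [-0.66   0.694  1.353  0.26   1.898  0.852] f [-1.4 -6.1  5.6] op 0.13 80.7
tool axes cols
 [[ 0.905 -0.119 -0.408]
 [ 0.182 -0.759  0.625]
 [-0.384 -0.64  -0.666]]
[ 0.  0. -0.] [0.003 0.014 0.001] rows>= 0.0
```

send_rows:
  moves: "0 0 0 -0.002 0.007 -0.004 -1;0 0 0 -0.002 0.014 -0.004 -1;0 0 0 -0.002 0.014 -0.004 -1"

```text
time: 18.0
eef_pos: [0.5842, -0.2542, 0.1421]
tcp_rot: [0.912, 0.018, -0.217, -0.349]
contact_force: [-1.5, -4.4, 7.7]
opening: 0.128
finger_force: 80.2
```

send_rows:
  moves: "0 0 0 0 0.005 0 -1;0 0 0 0 0.01 0 -1;0 0 0 0 0.01 0 -1"

```text
time: 18.38
eef_pos: [0.5841, -0.2547, 0.1417]
tcp_rot: [0.911, 0.018, -0.217, -0.35]
contact_force: [-2.8, -1.4, 9.3]
opening: 0.131
finger_force: 80.1
```

Run:
```python
from rel import *
st()
p,F=place(0,0);to(p,F);print(R.from_quat(ctrl.get_state()["tcp_rot"]).inv().apply(ctrl.get_state()["contact_force"]))
```

```text
t 18.38 p [ 0.5841 -0.2547  0.1417] q [-0.663  0.7    1.349  0.263  1.902  0.847] f [-2.8 -1.4  9.3] op 0.13 80.1
tool axes cols
 [[ 0.905 -0.118 -0.408]
 [ 0.185 -0.754  0.63 ]
 [-0.382 -0.646 -0.661]]
[-0.001  0.     0.   ] [0.003 0.002 0.001] rows>= 0.0
[-6.30708597 -4.59585144 -5.86015684]
```

send_rows:
  moves: "0 0 0 0 0 0 -0.4;0 0 0 0 0 0 0;0 0 0 0 0 0 0;0 0 0 0 0 0 0;0 0 0 0 0 0 0"

```text
time: 19.0
eef_pos: [0.5838, -0.2552, 0.1379]
tcp_rot: [0.912, 0.017, -0.217, -0.348]
contact_force: [-0.0, 0.2, -0.3]
opening: 0.501
finger_force: 0.0
```

send_rows:
  moves: "0 0 0 0 0 -0.08 0;0 0 0 0 0 -0.2 0;0 0 0 0 0 -0.4 0;0 0 0 0 0 -0.6 0;0 0 0 0 0 -0.75 0;0 0 0 0 0 -0.75 0;0 0 0 0 0 -0.75 0"

```text
time: 19.88
eef_pos: [0.6447, -0.3489, 0.2367]
tcp_rot: [0.912, 0.017, -0.218, -0.348]
contact_force: [0.1, -0.1, 0.1]
opening: 0.497
finger_force: 0.0
```

Run:
```python
from rel import *
st()
s=cam("scene");t=cam("top")
a=cv2.resize(s["image"][110:230,190:320],(433,400),interpolation=2)
b=cv2.resize(t["image"][160:275,360:470],(367,383),interpolation=2)
o=np.zeros((400,800,3),np.uint8);o[:,:433]=a;o[:383,433:]=b;cv2.imwrite("pics/fin.png",o[:,:,::-1])
Q=R.from_euler('z',-8.85,degrees=True);a=np.radians(50);n=np.array([0,np.sin(a),np.cos(a)]);dv=np.array([0,np.cos(a),-np.sin(a)])
W=np.array([[.5499,-.227,0]+Q.apply(np.array([x,.0096,.1025])+n*.006+dv*y) for x,y in((.085,-.07),(.085,.07),(-.085,.07),(-.085,-.07))])
print((proj(s,W)-[190,110])*3.333,"\n",(proj(t,W)-[360,160])*3.333+[433,0])
```

```text
t 19.88 p [ 0.6447 -0.3489  0.2367] q [-0.704  0.844  0.941  0.261  2.165  0.883] f [ 0.1 -0.1  0.1] op 0.5 0.0
tool axes cols
 [[ 0.905 -0.12  -0.409]
 [ 0.183 -0.757  0.627]
 [-0.385 -0.642 -0.663]]
[[119.35238808 134.18056818]
 [209.66453477 297.61238649]
 [370.33945622 193.36340642]
 [290.04958421  38.22502086]] 
 [[742.41222029  45.24014268]
 [550.68977299  44.4952946 ]
 [516.04238916 312.64010851]
 [706.68209466 343.40278771]]
```

View pics/fin.png

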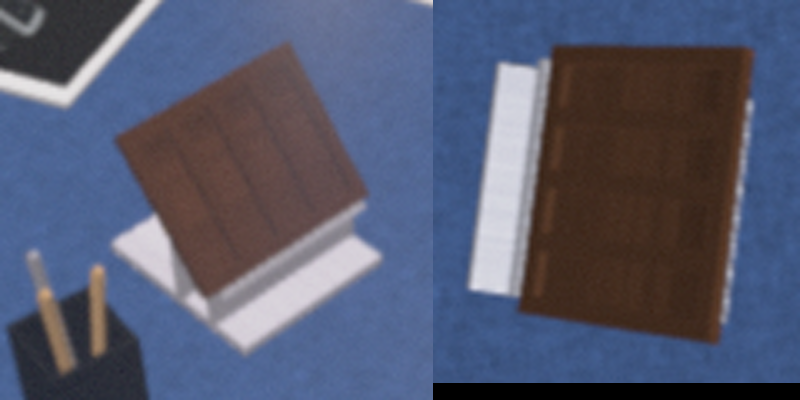

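The tray sits on the rest with its corners matching the predicted seated pose within about 1 px, grooves up, centred and in the lip. The gripper is clear, so I'm handing in.

```bash
python3 -c "
from plant import ctrl
print(ctrl.sign_off())"
```

```text
the job is handed in; nothing more can be done
None
```

The tray is turned over and seated on the near rest, grooves up and out, long edge in the lip, centred to within about 1 px in the final pictures, released and handed in at about 20 s; no verdict came back.

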